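Fit the return spring on the loaf pusher's rod

TASK

Take the compression spring from the blue parts tray and thread it down over the upright rod of the loaf pusher until it sits fully home on the round seat. Its end coil will snag on the two brass pins of the rod: press only gently, never force it, and twist it a little until the gap in the end coil lets the pin through. Once it is home, turn it until its red stripe is at least a quarter turn away from the yellow mark so that the pins lock it in, let go, and leave the bottle, tin and wrench where they are.

Things in the scene. Friction and masses are not known exactly. Their poses are not given: they have to be found in the camera images.
- post: Fixed grey-blue cast foot of the loaf pusher, 150 x 110 x 22 mm; origin under the rod axis on the table, z up. A yellow mark is painted on foot and seat from the rod towards +x; a low white pusher blade (34 mm high) stands 0.11 m behind it at -x. In the middle a round seat (48 mm across, top 28 mm above the table) carries a 13 mm steel rod. More than 25 N between the spring and rod, pins or seat does damage.
- post_seat (a point): Centre of the seat's top face, on the rod axis; axes as post. Lower brass pin: square, 4 mm thick, sticks out of the rod sideways to 13.5 mm from the axis, its centre 10 mm above the seat, turned 0.25 to 1.25 rad clockwise (seen from above) from the yellow mark; where exactly differs each time.
- post_tip (a point): Top end of the rod, on its axis, 76 mm above the seat; the last 8 mm taper to 6 mm. Upper brass pin: like the lower, but its centre is 44 mm above the seat and it is turned 0.25 to 1.25 rad anticlockwise (seen from above) from the yellow mark; where exactly differs each time.
- spring_mid (a point): Centre of the loose steel compression spring, standing upright: 60 mm tall, 39 mm outside and 31 mm inside diameter, about 0.12 kg. On its axis, 30 mm above its lower end. z up; x points to the red stripe painted down its outside. It may be gripped anywhere round its outside.
- spring_stripe (a point): Point on the red stripe, on the spring's outside half-way up, 19.5 mm from its axis. The gap in the lowest coil lies straight under the stripe: a pin passes through when its direction is within about 0.14 rad of the stripe.
- spring_foot (a point): Centre of the spring's lower end. Its lowest coil is narrower (4 mm wire, 16 mm inside): it slides over the rod, but over a pin only through its gap; the coils above clear the pins. The lowest coil yields upwards, 2 N per mm over 6 mm (starting at 1 N), then is solid; when the gap comes over a pin it snaps down and the force drops.
- tray: Fixed blue plastic tray, 150 x 120 mm, 14 mm high, floor and walls 4 mm thick, in which the spring stands; origin at the centre of its underside.
- oil_center (a point): Centre of a loose white oil bottle with a red cap, 52 mm diameter, 150 mm tall: leave alone.
- grease_center (a point): Centre of a loose green grease tin, 72 mm diameter, 50 mm tall: leave alone.
- wrench: Loose steel wrench, 170 mm long, lying along its x axis, origin at its middle: leave alone.
- spring: The same spring as spring_mid, its origin at the centre of its lower end.
Not all that is in view belongs to the job. There is more than one size of the spring; the job needs the smaller.

How it is judged:
By the outcome, as a careful person would: the job done as asked, in the order asked, and still so for the second after the job is handed in, with the robot touching nothing.
It also fails if it takes over 64 s, if anything falls off the work surface, if the arm or the gripper's body presses on something with over 40 N, if the wrist force passes 120 N, or if a joint passes its speed limit or range.

ROBOT

A 6-joint arm with a two-finger parallel gripper is mounted at the origin on the work surface. World frame = base frame: x ahead of the robot, y to its left, z up, the work surface at z = 0. Lengths are in mm, angles in rad, forces in N, time in s.
With the tool pointing down it reaches from about 275 to 1000 mm from the base axis. Payload 8.4 kg.
Tool frame: the origin (TCP) lies on the centre line of the jaws, within the pads' length; the fingertips stand 22 mm ahead of it and the grasp point (between the pads) lies 3 mm ahead of it; z points along the fingers, y is the direction in which the jaws open and shut (so a half turn about z gives the same grasp; the last joint's range is limited). The gripper opens to 85 mm and grips with 20 to 120 N. Pads are 22 mm wide; open, the fingers measure 114 mm over their backs; the gripper's body (76 mm by 85 mm) begins 54 mm behind the grasp point. The pads swing forward as they close: fully open they stand 13 mm farther back than shut.
Start: joints at [-1.234, 0.353, 1.633, -0, 1.155, -0.002], TCP at [207.721, -589.474, 253.281] pointing down, gripper open.
Joint ranges: [-2.63, 2.63], [-0.92, 2.1], [0.06, 2.66], [-1.3, 4.44], [0, 2.69], [-3.02, 3.02]. Speed limits (rad/s): [2.22, 2.22, 2.79, 3.14, 3.14, 3.14].

INTERFACE

Orientations are given as [roll, pitch, yaw] about the fixed x, y, z axes, in that order (R = Rz(yaw) Ry(pitch) Rx(roll)).
In Python, from rig import r gives the robot as it stands.
- The arm moves only by the tool carry_out, never from a script. Its argument "rows" is text: rows parted by semicolons, each of 5 numbers parted by spaces: the opening, from 0 (shut) to 1 (fully open), then the shift along the tool's x, y, z in units of 30 mm (1.0 is 30 mm), then the turn about the tool's z in units of 8 degrees (1.0 is 8 degrees). A call has 1 to 12 rows; each row shifts and turns the commanded pose from where the row before left it, along the tool's axes as they then stand; what a row does not reach is not made up. A row lasts 1/8 s, in which the tool goes at most 62.5 mm and 10.7 degrees, less where a joint would pass 70% of its speed; a pose out of reach is approached as far as the arm can. A call is refused whole if a number of a shift passes 1 or a number of a turn 1, either way. A call with a gripper value outside its range is refused whole. The fingers move at their own pace and stop on an object; "newtons" is the grip in N (left out, the last holds). Time passes only in rows, so rows that do not move let the fingers close. It gives the time, the measured TCP pose, the force and the opening at its end, in the units of the state.
- r.sense(): the state, without advancing time (a new reading comes with each control period).
- r.grab_frame(name): name is "scene" or "top"; returns the picture (420x560x3 uint8, blue, green, red); there is no depth.
- r.get_calibration(name): a dict with "intrinsics" (3x3 intrinsics, pixels), "k1" (the pictures are not rectified: a ray, as slopes to the right and down, at radius r is drawn at 1 + k1 r^2 times it, then the intrinsics apply), "position" and "rotation" of the camera in the world. Camera axes: x right, y up, looking along -z (the intrinsics and any distortion apply to the point x, -y, -z); pixel columns grow to the right and rows downward; lengths in mm; the calibration is good to about 2 mm. A picture is of the moment at which its call begins. get_calibration takes no time and is no camera call.
- r.sign_off(): hands the job in, once; it reports no verdict.
The state is a dict: "clock": time; "qpos": joint angles; "qvel": joint speeds; "joint_efforts": joint torques, N m; "eef_pos": TCP position; "tcp_rot": TCP orientation; "contact_force": force on the tool from outside, world axes, zero at the start; "wrist_torque": the same for the moment, N m; "opening": opening from 0.0 (shut) to 1.0 (fully open).
Only numpy, scipy, OpenCV 4.12 (cv2) and the standard library are available. Lean on these libraries where they do the work, as an engineer would, in place of code of your own. Each camera call takes 0.05 s, during which the arm holds its last target.

## Working session

There is one attempt and no reset: what is moved stays moved. The work goes in short steps, Python scripts to look and compute and a tool call to move; the robot and the scene stay as the last step left them, time stands still between calls to the robot, and variables do not carry over. Pictures are saved under pics/ and viewed, and the job is handed in when it is done.

Besides the shell and the picture viewer there is one more tool, called after "Call:" by a JSON object that holds its "name" and its "arguments". carry_out: Moves the arm, as the interface text tells. Its arguments: {"type":"object","properties":{"rows":{"type":"string"},"newtons":{"type":"number"}},"required":["rows"]}

```bash
ls; mkdir -p pics
python3 - <<'E'
from rig import r
import cv2
print(r.sense())
for n in("scene","top"):
    cv2.imwrite(f"pics/{n}0.png",r.grab_frame(n)); print(n,r.get_calibration(n))
E
```

```text
pics
{'clock': 0.0, 'qpos': array([-1.23439299e+00,  3.53662769e-01,  1.63414989e+00,  1.21307026e-05,
        1.15517890e+00, -2.42730140e-03]), 'qvel': array([ 0.00080962, -0.00028812, -0.00182783, -0.0007562 ,  0.00075541,
        0.00071089]), 'joint_efforts': array([ 3.06474489e-03, -6.05255985e+01, -3.42065120e+01,  2.43711747e-04,
        9.58128454e-03,  2.17783338e-05]), 'eef_pos': array([ 207.57949604, -589.04611653,  252.54577759]), 'tcp_rot': array([-3.14019377e+00, -1.44866697e-05,  3.38825726e-01]), 'contact_force': array([-0.9495849 ,  0.17992386, -0.58512619]), 'wrist_torque': array([-0.02688902,  0.00177885,  0.02934033]), 'opening': 0.9967080480350033}
scene {'intrinsics': array([[542.60129207,   0.        , 277.68503638],
       [  0.        , 542.60129207, 211.31272823],
       [  0.        ,   0.        ,   1.        ]]), 'k1': -0.2096291288706269, 'position': array([1266.40811945,  713.12902609,  810.64219817]), 'rotation': array([0.94158718, 0.02308166, 2.36318128])}
top {'intrinsics': array([[414.2708155 ,   0.        , 272.71835252],
       [  0.        , 414.2708155 , 213.38360091],
       [  0.        ,   0.        ,   1.        ]]), 'k1': -0.041953672702612924, 'position': array([ 407.17836417,   -9.63037546, 1207.89749264]), 'rotation': array([ 0.15143205, -0.00887483, -1.57539843])}
```

View pics/scene0.png

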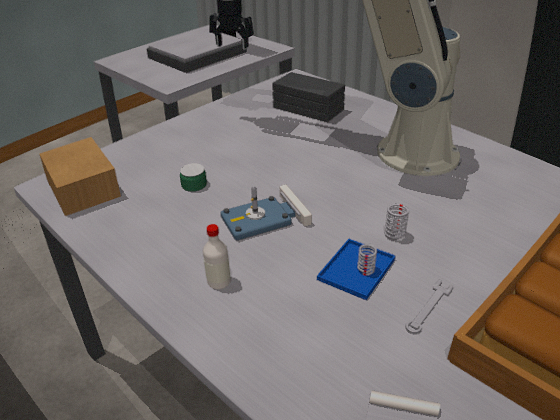

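View pics/top0.png

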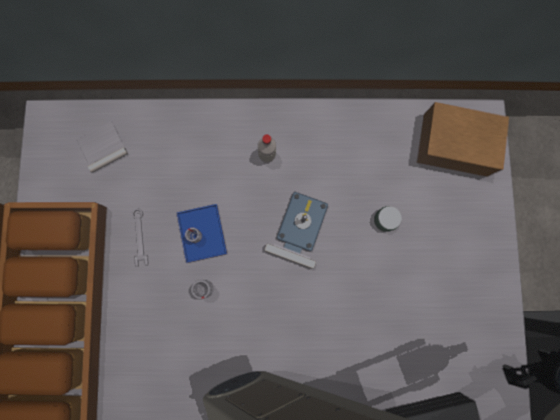

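The scene view shows the blue tray (357,267) holding the small spring (367,262). The larger decoy stands outside it at (396,222) and the foot with the rod is at (256,212). In the top view the spring is at (193,235) and the rod at (303,220). I'll zoom in.

```bash
cat > h.py <<'E'
import numpy as np, cv2
from scipy.spatial.transform import Rotation as R
from scipy.optimize import least_squares
from rig import r
C={n:r.get_calibration(n) for n in("scene","top")}
def proj(n,P):
    c=C[n];p=(np.atleast_2d(P)-c["position"])@R.from_euler("xyz",c["rotation"]).as_matrix()
    s=np.c_[p[:,0],-p[:,1]]/-p[:,2:3]
    s=s*(1+c["k1"]*(s**2).sum(1,keepdims=True))
    K=c["intrinsics"];return s@K[:2,:2].T+K[:2,2]
def ray(n,uv):
    c=C[n];K=c["intrinsics"];d=(np.array(uv,float)-K[:2,2])/K[0,0];s=d.copy()
    for _ in range(30): s=d/(1+c["k1"]*(s@s))
    v=R.from_euler("xyz",c["rotation"]).as_matrix()@np.array([s[0],-s[1],-1]);return c["position"],v
def atz(n,uv,z):
    o,v=ray(n,uv);return o+v*(z-o[2])/v[2]
def tri(uvs,uvt):
    f=lambda X:np.r_[proj("scene",X)[0]-uvs,proj("top",X)[0]-uvt]
    s=least_squares(f,atz("top",uvt,40));return s.x,s.fun
def crop(img,u,v,w,h,k,name):
    c=img[v-h:v+h,u-w:u+w];cv2.imwrite(name,cv2.resize(c,None,fx=k,fy=k,interpolation=cv2.INTER_CUBIC))
E
python3 - <<'E'
from h import *
s=cv2.imread("pics/scene0.png");t=cv2.imread("pics/top0.png")
a=[]
for im,u,v in((s,367,260),(s,256,208),(t,200,238),(t,300,225)):
    a.append(cv2.resize(im[v-35:v+35,u-50:u+50],None,fx=4,fy=4,interpolation=cv2.INTER_CUBIC))
cv2.imwrite("pics/z0.png",np.vstack([np.hstack(a[:2]),np.hstack(a[2:])]))
print(tri((367,262),(193,235)),tri((254,188),(303,218)))
E
```

```text
(array([523.87661229, 208.77334301,  29.37016613]), array([-0.62413675,  0.00480637, -0.64175504,  0.49506841])) (array([ 563.7957686 , -102.46646698,   98.76147708]), array([ 0.14113832,  0.01851056,  0.11639994, -0.11272001]))
```

View pics/z0.png

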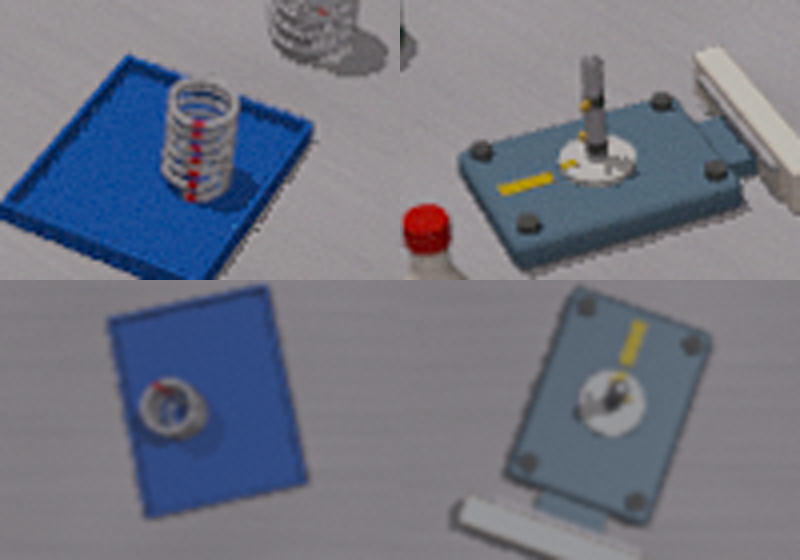

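```bash
cat >> h.py <<'E'
def hullmask(n,P,sc=4,shape=(420,560)):
    h=cv2.convexHull((proj(n,P)*16).round().astype(np.int32))
    m=np.zeros(shape,np.uint8);cv2.fillConvexPoly(m,h,255,cv2.LINE_AA,4);return m/255.
a_=np.linspace(0,2*np.pi,40)[:-1]
def cyl(x,y,z0,z1,rad):
    return np.array([[x+rad*np.cos(a),y+rad*np.sin(a),z] for z in(z0,z1) for a in a_])
def box(x,y,yaw,hx,hy,z0,z1):
    c,s=np.cos(yaw),np.sin(yaw)
    return np.array([[x+c*i*hx-s*j*hy,y+s*i*hx+c*j*hy,z] for i in(-1,1) for j in(-1,1) for z in(z0,z1)])
E
python3 - <<'E'
from h import *
from scipy.optimize import minimize
im={"scene":cv2.imread("pics/scene0.png"),"top":cv2.imread("pics/top0.png")}
def roi(n,c,r):
    m=np.zeros((420,560),bool);u,v=np.round(proj(n,[c])[0]).astype(int);m[v-r:v+r,u-r:u+r]=1;return m
out={}
for n in im:
    h=cv2.cvtColor(im[n],cv2.COLOR_BGR2HSV).astype(int)
    b,g,rr=[im[n][...,i].astype(int) for i in range(3)]
    tr=((b-rr)>60); out[n]=tr
    ft=((b-rr)>14)&~tr&(b<190); m=roi(n,(560,-100,20),50 if n=="top" else 60)
    ft&=m; out[n+"f"]=ft
    sp=~tr; out[n+"s"]=sp&roi(n,(524,209,34),14 if n=="top" else 24)
    cv2.imwrite(f"pics/m_{n}.png",np.hstack([tr*255,ft*255,out[n+'s']*255]).astype(np.uint8)[:, :])
a=np.hstack([cv2.imread(f"pics/m_{n}.png")[100:340,:] for n in im])
cv2.imwrite("pics/mm.png",cv2.resize(np.vstack([cv2.imread(f"pics/m_{n}.png")[120:330] for n in im]),(800,400),interpolation=cv2.INTER_AREA))
E
```

```text
(no output)
```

View pics/mm.png

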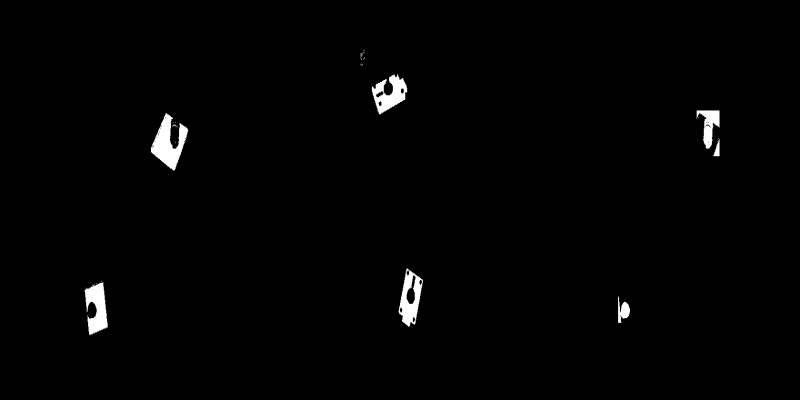

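```bash
cat > fit.py <<'E'
from h import *
from scipy.optimize import minimize
im={"scene":cv2.imread("pics/scene0.png"),"top":cv2.imread("pics/top0.png")}
M={}
for n in im:
    b,g,rr=[im[n][...,i].astype(int) for i in range(3)]
    tr=((b-rr)>60)
    def roi(c,r):
        m=np.zeros((420,560),bool);u,v=np.round(proj(n,[c])[0]).astype(int);m[v-r:v+r,u-r:u+r]=1;return m
    ft=((b-rr)>14)&~tr&(b<190)&roi((560,-100,20),50 if n=="top" else 60)
    ft=cv2.morphologyEx(ft.astype(np.uint8),cv2.MORPH_CLOSE,np.ones((3,3)))
    def big(m):
        k,l,s,_=cv2.connectedComponentsWithStats(m.astype(np.uint8),connectivity=4);return l==1+np.argmax(s[1:,4])
    M[n,"f"]=big(ft)
    hul=np.zeros((420,560),np.uint8);ys,xs=np.nonzero(big(tr));cv2.fillConvexPoly(hul,cv2.convexHull(np.c_[xs,ys].astype(np.int32)),1)
    M[n,"t"]=hul>0
    sp=(hul>0)&~tr&roi((524,209,34),30)
    k=np.ones((3,3)); M[n,"s"]=cv2.morphologyEx(big(cv2.morphologyEx(sp.astype(np.uint8),cv2.MORPH_CLOSE,k)).astype(np.uint8),cv2.MORPH_CLOSE,np.ones((5,5)))>0
def fit(k,gen,x0,sc,cams=("scene","top")):
    f=lambda p:sum(np.abs(hullmask(n,gen(p))-M[n,k]).sum() for n in cams)
    s=minimize(f,x0,method="Nelder-Mead",options=dict(initial_simplex=np.vstack([x0]+[np.array(x0)+np.eye(len(x0))[i]*sc[i] for i in range(len(x0))])))
    return s.x,s.fun
E
python3 - <<'E'
from fit import *
for cams in(("scene","top"),("scene",),("top",)):
    print(cams)
    print(" foot",*fit("f",lambda p:box(p[0],p[1],p[2],75,55,0,22),[560,-100,-.3],[8,8,.1],cams))
    print(" tray",*fit("t",lambda p:box(p[0],p[1],p[2],75,60,0,14),[530,190,.2],[8,8,.1],cams))
    print(" spring",*fit("s",lambda p:cyl(p[0],p[1],4,64,19.5),[524,209],[6,6],cams))
E
```

```text
('scene', 'top')
 foot [ 5.60052611e+02 -1.05125430e+02 -3.20607298e-01] 1356.9803921568628
 tray [5.30777458e+02 1.88365333e+02 2.32854633e-01] 444.67058823529413
 spring [522.99915981 207.61469841] 175.47058823529412
('scene',)
 foot [ 5.56334515e+02 -1.08356966e+02 -3.48450124e-01] 701.5803921568627
 tray [5.30961433e+02 1.88592782e+02 2.30154889e-01] 159.88235294117646
 spring [519.2575548  205.28949166] 95.2
('top',)
 foot [ 5.63743659e+02 -1.04809029e+02 -3.63259280e-01] 596.7450980392157
 tray [5.34910738e+02 1.85945685e+02 2.25103861e-01] 273.7764705882353
 spring [523.67291749 207.39160639] 68.16470588235293
```

```bash
cat > ov.py <<'E'
from h import *
import sys
def draw(img,n,curves,u,v,w,h,k):
    c=cv2.resize(img[v-h:v+h,u-w:u+w],None,fx=k,fy=k,interpolation=cv2.INTER_CUBIC)
    for P,col in curves:
        q=((proj(n,P)-[u-w,v-h]+.5)*k-.5);cv2.polylines(c,[np.round(q*8).astype(np.int32)],False,col,1,cv2.LINE_AA,3)
    return c
def circ(x,y,z,rad): return np.array([[x+rad*np.cos(a),y+rad*np.sin(a),z] for a in np.linspace(0,6.283,50)])
def rect(x,y,yaw,hx,hy,z):
    c,s=np.cos(yaw),np.sin(yaw)
    return np.array([[x+c*i*hx-s*j*hy,y+s*i*hx+c*j*hy,z] for i,j in((1,1),(1,-1),(-1,-1),(-1,1),(1,1))])
def rodc(x,y,yaw):
    G=(0,255,0);c=[(rect(x,y,yaw,75,55,22),G),(circ(x,y,28,24),(0,0,255)),(circ(x,y,104,3),(0,0,255)),(circ(x,y,96,6.5),(255,0,255)),
      (np.array([[x+24*np.cos(yaw),y+24*np.sin(yaw),22],[x+75*np.cos(yaw),y+75*np.sin(yaw),22]]),(255,255,0))]
    return c
E
python3 - <<'E'
from ov import *
s=cv2.imread("pics/scene0.png");t=cv2.imread("pics/top0.png")
p=(562,-104,-.34)
sp=[(circ(523,207.5,64,19.5),(0,255,0)),(circ(523,207.5,4,19.5),(0,255,0))]
a=np.hstack([draw(s,"scene",rodc(*p),256,205,40,30,5),draw(t,"top",rodc(*p),300,223,40,30,5)])
b=np.hstack([draw(s,"scene",sp,368,258,40,30,5),draw(t,"top",sp,195,235,40,30,5)])
cv2.imwrite("pics/ov1.png",np.vstack([a,b]))
E
```

```text
(no output)
```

View pics/ov1.png

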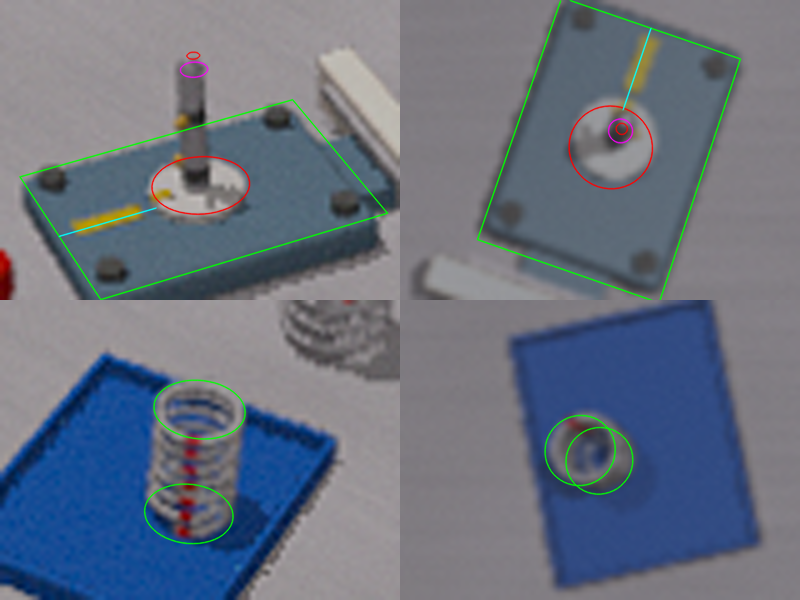

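Run:
```python
from ov import *
s=cv2.imread("pics/scene0.png");t=cv2.imread("pics/top0.png")
a=np.hstack([draw(s,"scene",[],256,205,20,28,10),draw(t,"top",[],304,220,20,28,10)])
cv2.imwrite("pics/z2.png",a)
# seat white mask ellipses
for n,im,(u,v) in(("scene",s,(256,212)),("top",t,(303,220))):
    w=(im.min(2)>(130 if n=="scene" else 110)).astype(np.uint8);m=np.zeros_like(w);m[v-14:v+14,u-16:u+16]=1
    k,l,st,_=cv2.connectedComponentsWithStats(w*m)
    i=1+np.argmax(st[1:,4]);ys,xs=np.nonzero(l==i);hh=cv2.convexHull(np.c_[xs,ys].astype(np.int32))
    print(n,st[i],cv2.fitEllipse(hh))
```

```text
scene [246 208  16  10  73] ((253.0258331298828, 213.07810974121094), (9.732752799987793, 15.641810417175293), 109.65495300292969)
top [296 213  16  16 114] ((303.796875, 221.41006469726562), (12.539247512817383, 16.80820083618164), 46.54121017456055)
```

View pics/z2.png

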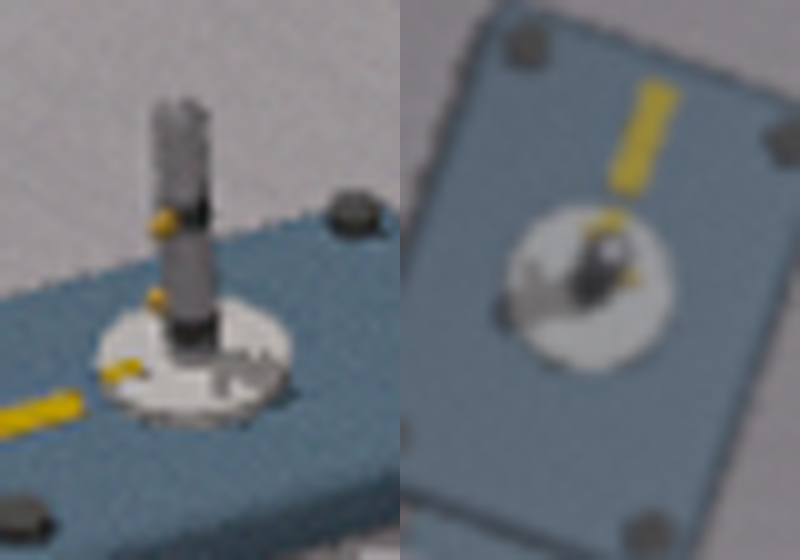

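Run:
```python
from h import *
S=(254.9,212.0),(302.7,220.4); T=(253.8,186.8),(304.8,216.1)
for a,b,z in((*S,28),(*T,104)):
    print(tri(a,b),atz("scene",a,z),atz("top",b,z))
# yaw from yellow mark in top, and spring
y1,y2=(284+263.5/10-.5,192+80/10-.5),(284+229/10-.5,192+193/10-.5)
A,B=atz("top",y1,22),atz("top",y2,22);print(A,B,np.arctan2(*(A-B)[[1,0]]))
y=(236+75/10-.5,177+402/10-.5);print(atz("scene",y,22))
```

```text
(array([ 565.10496955, -105.59214928,   27.55562119]), array([-0.61151808, -0.07714503, -0.52031227,  0.50075001])) [ 564.68325045 -103.80123491   28.        ] [ 566.49317168 -107.07638672   28.        ]
(array([ 565.94314402, -104.52440529,  102.70739639]), array([-0.99096923, -0.13199996, -0.8150563 ,  0.79161452])) [ 565.99059601 -100.89963663  104.        ] [ 567.90563453 -106.64741019  104.        ]
[ 628.68003116 -129.3905917    22.        ] [ 595.36919518 -118.75556353   22.        ] -0.30903727728687946
[ 592.66684038 -116.84932365   22.        ]
```

Run:
```python
from h import *
c=np.array([566,-105.3])
for nm,us,ut,z in(("up",(251.5,198.8),(302.5,214.3),72),("low",(251.2,206.5),(306.3,219.3),38)):
    for n,u in(("scene",us),("top",ut)):
        p=atz(n,u,z);d=p[:2]-c;print(nm,n,p,np.hypot(*d),np.arctan2(d[1],d[0])+.34)
    print(tri(us,ut))
s=cv2.imread("pics/scene0.png").astype(int);t=cv2.imread("pics/top0.png").astype(int)
for n,im,(u0,u1,v0,v1) in(("scene",s,(345,390,240,285)),("top",t,(180,210,222,250))):
    e=im[...,2]-np.maximum(im[...,0],im[...,1]);m=np.zeros_like(e);m[v0:v1,u0:u1]=1
    ys,xs=np.nonzero((e>(40 if n=="scene" else 15))&(m>0));print(n,len(xs),list(zip(xs,ys,e[ys,xs])))
```

```text
up scene [ 573.36862404 -103.31191347   72.        ] 7.632110340764452 0.6035294325515876
up top [ 577.63418096 -103.15109946   72.        ] 11.83097376000277 0.5226472732757734
(array([ 576.1708821 , -101.8028463 ,   74.32121454]), array([-0.49060776, -0.06523112, -0.41118023,  0.39952671]))
low scene [ 564.38464898 -116.84800005   38.        ] 11.660431551979409 -1.369775997449447
low top [ 568.27369926 -116.58365611   38.        ] 11.510456265572872 -1.0319552524138411
(array([ 566.98223405, -115.35395498,   40.24883415]), array([-0.42018835, -0.05531389, -0.35338484,  0.34281033]))
scene 32 [(np.int64(365), np.int64(255), np.int64(47)), (np.int64(366), np.int64(255), np.int64(68)), (np.int64(367), np.int64(255), np.int64(52)), (np.int64(365), np.int64(256), np.int64(61)), (np.int64(366), np.int64(256), np.int64(100)), (np.int64(367), np.int64(256), np.int64(94)), (np.int64(365), np.int64(258), np.int64(79)), (np.int64(366), np.int64(258), np.int64(83)), (np.int64(365), np.int64(259), np.int64(47)), (np.int64(366), np.int64(259), np.int64(64)), (np.int64(367), np.int64(259), np.in
[... 653 characters left out ...]
, (np.int64(364), np.int64(271), np.int64(97)), (np.int64(365), np.int64(271), np.int64(124)), (np.int64(363), np.int64(273), np.int64(43)), (np.int64(364), np.int64(273), np.int64(65)), (np.int64(363), np.int64(274), np.int64(44)), (np.int64(364), np.int64(274), np.int64(128)), (np.int64(365), np.int64(274), np.int64(92))]
top 8 [(np.int64(188), np.int64(229), np.int64(26)), (np.int64(189), np.int64(229), np.int64(53)), (np.int64(190), np.int64(229), np.int64(31)), (np.int64(189), np.int64(230), np.int64(34)), (np.int64(190), np.int64(230), np.int64(36)), (np.int64(191), np.int64(230), np.int64(29)), (np.int64(192), np.int64(230), np.int64(17)), (np.int64(191), np.int64(231), np.int64(16))]
```

Run:
```python
from fit import *
# spring silhouette centre per row, scene
m=M["scene","s"]
for v in (256,260,264,268): 
    xs=np.nonzero(m[v])[0]; print(v,xs.min(),xs.max(),(xs.min()+xs.max())/2)
for a in np.arange(0.2,1.8,.15):
    x,y=523+19.5*np.cos(a),207.5+19.5*np.sin(a)
    print(round(a,2),proj("scene",[[x,y,z] for z in(64,34,4)]).round(1).tolist(),proj("top",[[x,y,64]]).round(1)[0])
print(proj("scene",[[523,207.5,z] for z in(64,34,4)]).round(1).tolist(),proj("top",[[523,207.5,64]]).round(1)[0])
```

```text
256 358 375 366.5
260 358 375 366.5
264 357 375 366.0
268 358 374 366.0
0.2 [[363.3, 254.4], [362.3, 265.0], [361.2, 275.3]] [189.3 227.7]
0.35 [[364.6, 254.8], [363.5, 265.4], [362.5, 275.7]] [188.3 228. ]
0.5 [[365.9, 255.1], [364.8, 265.7], [363.8, 276.0]] [187.3 228.5]
0.65 [[367.3, 255.3], [366.2, 265.9], [365.1, 276.2]] [186.4 229. ]
0.8 [[368.7, 255.3], [367.6, 265.9], [366.5, 276.2]] [185.6 229.7]
0.95 [[370.0, 255.2], [368.9, 265.8], [367.8, 276.1]] [184.9 230.5]
1.1 [[371.3, 255.0], [370.2, 265.6], [369.0, 275.9]] [184.4 231.4]
1.25 [[372.5, 254.6], [371.3, 265.2], [370.2, 275.5]] [183.9 232.4]
1.4 [[373.6, 254.1], [372.4, 264.7], [371.2, 275.0]] [183.6 233.4]
1.55 [[374.6, 253.5], [373.3, 264.1], [372.2, 274.4]] [183.5 234.5]
1.7 [[375.3, 252.8], [374.1, 263.4], [372.9, 273.7]] [183.5 235.5]
[[367.4, 249.4], [366.3, 259.9], [365.3, 270.2]] [190.5 234.6]
```

```bash
cat > plan.py <<'E'
import sys,numpy as np
from rig import r
# usage: plan x y z yaw grip nrows(0=auto)
x,y,z,w,g=map(float,sys.argv[1:6]);N=int(sys.argv[6]) if len(sys.argv)>6 else 0
s=r.sense();p=np.array(s["eef_pos"],float);a=s["tcp_rot"][2]
# optional start override
if len(sys.argv)>7: p=np.array(eval(sys.argv[7])[:3],float);a=eval(sys.argv[7])[3]
U=np.deg2rad(8)
da=w-a
nmin=max(int(np.ceil(np.hypot(x-p[0],y-p[1])/32)),int(np.ceil(abs(da)/U-.01)),int(np.ceil(abs(z-p[2])/30-.01)),1)
N=max(N,nmin);rows=[]
for k in range(N,0,-1):
    while True:
        d=(np.array([x,y,z])-p)/k
        c,q=np.cos(a),np.sin(a)
        t=np.array([c*d[0]+q*d[1],q*d[0]-c*d[1],-d[2]])/30
        t=np.round(np.clip(t,-1,1),2);break
    tt=round(float(np.clip(-(w-a)/k/U,-1,1)),2)
    rows.append(f"{g:g} {t[0]:g} {t[1]:g} {t[2]:g} {tt:g}")
    t=t*30;p=p+[c*t[0]+q*t[1],q*t[0]-c*t[1],-t[2]];a-=tt*U
print("start",s["eef_pos"].round(1),s["tcp_rot"].round(3),"end",p.round(1),round(a,3))
for i in range(0,len(rows),12):print("; ".join(rows[i:i+12]));print()
E
python3 plan.py 523 207.5 160 3.4 0.8 32
```

```text
start [ 207.6 -589.1  252.6] [-3.14  -0.     0.339] end [523.  207.4 159.9] 3.399
0.8 0.59 -0.67 0.1 -0.69; 0.8 0.65 -0.61 0.1 -0.68; 0.8 0.7 -0.55 0.1 -0.69; 0.8 0.75 -0.48 0.1 -0.68; 0.8 0.79 -0.41 0.1 -0.69; 0.8 0.83 -0.33 0.1 -0.68; 0.8 0.86 -0.25 0.1 -0.69; 0.8 0.88 -0.16 0.1 -0.68; 0.8 0.89 -0.08 0.1 -0.69; 0.8 0.89 0.01 0.1 -0.68; 0.8 0.89 0.09 0.09 -0.69; 0.8 0.88 0.18 0.1 -0.68

0.8 0.85 0.26 0.09 -0.69; 0.8 0.83 0.34 0.1 -0.68; 0.8 0.79 0.41 0.09 -0.69; 0.8 0.75 0.49 0.1 -0.68; 0.8 0.7 0.56 0.09 -0.69; 0.8 0.64 0.62 0.1 -0.68; 0.8 0.58 0.68 0.09 -0.69; 0.8 0.51 0.73 0.1 -0.68; 0.8 0.44 0.78 0.09 -0.69; 0.8 0.36 0.82 0.1 -0.68; 0.8 0.28 0.85 0.09 -0.69; 0.8 0.2 0.87 0.1 -0.68

0.8 0.12 0.88 0.09 -0.69; 0.8 0.03 0.89 0.1 -0.68; 0.8 -0.05 0.89 0.09 -0.69; 0.8 -0.14 0.88 0.1 -0.68; 0.8 -0.22 0.86 0.09 -0.69; 0.8 -0.31 0.84 0.1 -0.68; 0.8 -0.38 0.8 0.09 -0.69; 0.8 -0.46 0.76 0.1 -0.68
```

Call:
{"name": "carry_out", "arguments": {"rows": "0.8 0.59 -0.67 0.1 -0.69; 0.8 0.65 -0.61 0.1 -0.68; 0.8 0.7 -0.55 0.1 -0.69; 0.8 0.75 -0.48 0.1 -0.68; 0.8 0.79 -0.41 0.1 -0.69; 0.8 0.83 -0.33 0.1 -0.68; 0.8 0.86 -0.25 0.1 -0.69; 0.8 0.88 -0.16 0.1 -0.68; 0.8 0.89 -0.08 0.1 -0.69; 0.8 0.89 0.01 0.1 -0.68; 0.8 0.89 0.09 0.09 -0.69; 0.8 0.88 0.18 0.1 -0.68", "newtons": 30}}

```text
clock: 1.6
eef_pos: [326.4, -289.8, 217.4]
tcp_rot: [-3.141, -0.0, 1.49]
contact_force: [0.8, -0.1, 0.3]
opening: 0.803
```

Call:
{"name": "carry_out", "arguments": {"rows": "0.8 0.85 0.26 0.09 -0.69; 0.8 0.83 0.34 0.1 -0.68; 0.8 0.79 0.41 0.09 -0.69; 0.8 0.75 0.49 0.1 -0.68; 0.8 0.7 0.56 0.09 -0.69; 0.8 0.64 0.62 0.1 -0.68; 0.8 0.58 0.68 0.09 -0.69; 0.8 0.51 0.73 0.1 -0.68; 0.8 0.44 0.78 0.09 -0.69; 0.8 0.36 0.82 0.1 -0.68; 0.8 0.28 0.85 0.09 -0.69; 0.8 0.2 0.87 0.1 -0.68"}}

```text
clock: 3.1
eef_pos: [444.7, 9.3, 183.2]
tcp_rot: [-3.141, -0.0, 2.637]
contact_force: [-0.3, 0.1, 0.1]
opening: 0.804
```

Call:
{"name": "carry_out", "arguments": {"rows": "0.8 0.12 0.88 0.09 -0.69; 0.8 0.03 0.89 0.1 -0.68; 0.8 -0.05 0.89 0.09 -0.69; 0.8 -0.14 0.88 0.1 -0.68; 0.8 -0.22 0.86 0.09 -0.69; 0.8 -0.31 0.84 0.1 -0.68; 0.8 -0.38 0.8 0.09 -0.69; 0.8 -0.46 0.76 0.1 -0.68"}}

```text
clock: 4.1
eef_pos: [523.2, 207.7, 160.2]
tcp_rot: [-3.142, -0.001, -2.881]
contact_force: [1.1, 0.2, -0.0]
opening: 0.797
```

```bash
python3 - <<'E'
from ov import *
s=r.grab_frame("scene");t=r.grab_frame("top");cv2.imwrite("pics/s1.png",s);cv2.imwrite("pics/t1.png",t)
print(r.sense()["qpos"].round(2))
p=(566,-105.3,-.34)
a=np.hstack([draw(s,"scene",rodc(*p),256,205,40,30,5),draw(t,"top",rodc(*p),300,223,40,30,5)])
b=np.hstack([draw(s,"scene",[],368,230,40,60,5),draw(t,"top",[],195,235,40,60,5)])
cv2.imwrite("pics/ov2.png",np.vstack([a,b[::1]])[:600] if 0 else b)
E
python3 plan.py 523 207.5 50 -2.883 0.8 8
```

```text
[ 0.38  0.37  1.85  0.    0.93 -1.46]
start [523.8 208.8 160.1] [ 3.141  0.    -2.881] end [523.  207.4  50. ] -2.883
0.8 0 -0 0.46 0; 0.8 0.01 -0.01 0.46 0; 0.8 0 -0 0.46 0; 0.8 0.01 -0.01 0.46 0; 0.8 0 -0 0.46 0; 0.8 0.01 -0.01 0.46 0.01; 0.8 0 -0 0.46 0; 0.8 0.01 -0.01 0.45 0.01
```

View pics/ov2.png

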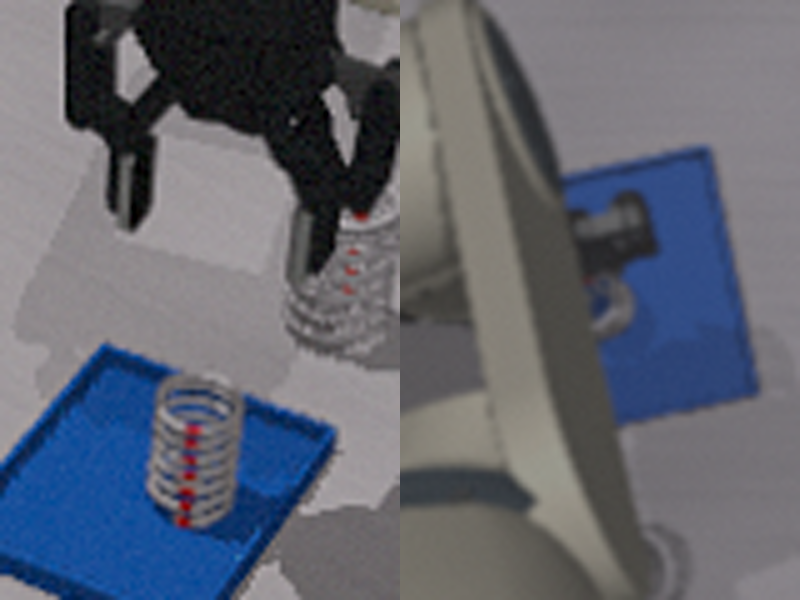

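The scene view shows the open fingers at (122,200) and (315,250) above the spring at (197,450) in the zoom. They straddle it, so I'll descend and grip.

Call:
{"name": "carry_out", "arguments": {"rows": "0.8 0 0 0.46 0; 0.8 0 0 0.46 0; 0.8 0 0 0.46 0; 0.8 0 0 0.46 0; 0.8 0 0 0.46 0; 0.8 0 0 0.46 0; 0.8 0 0 0.46 0; 0.8 0 0 0.45 0; 0.8 0 0 0 0"}}

```text
clock: 5.32
eef_pos: [522.4, 206.7, 49.3]
tcp_rot: [-3.141, -0.002, -2.884]
contact_force: [0.4, 1.0, 0.2]
opening: 0.798
```

Call:
{"name": "carry_out", "arguments": {"rows": "0.3 0 0 0 0; 0.3 0 0 0 0; 0.3 0 0 0 0; 0.3 0 0 0 0; 0.3 0 0 0 0; 0.3 0 0 0 0", "newtons": 40}}

```text
clock: 6.08
eef_pos: [523.5, 207.1, 50.7]
tcp_rot: [3.141, 0.001, -2.884]
contact_force: [0.7, 0.8, 2.0]
opening: 0.453
```

```bash
python3 plan.py 523 207.5 170 -2.883 0.3 5; python3 plan.py 566 -105.3 170 -3.13 0.3 12 "[523,207.5,170,-2.883]"
```

```text
start [523.5 207.1  50.7] [ 3.141e+00  1.000e-03 -2.884e+00] end [523.  207.6 170.1] -2.882
0.3 0 0 -0.8 -0; 0.3 0 0 -0.79 -0; 0.3 0 0.01 -0.8 -0; 0.3 0.01 0 -0.79 -0; 0.3 0 0.01 -0.8 -0.01

start [523.5 207.1  50.7] [ 3.141e+00  1.000e-03 -2.884e+00] end [ 566.1 -105.4  170. ] -3.13
0.3 0.11 -0.87 -0 0.15; 0.3 0.09 -0.87 -0 0.15; 0.3 0.07 -0.87 -0 0.15; 0.3 0.05 -0.88 -0 0.15; 0.3 0.03 -0.88 -0 0.15; 0.3 0.02 -0.88 -0 0.15; 0.3 -0 -0.88 -0 0.14; 0.3 -0.02 -0.88 -0 0.15; 0.3 -0.04 -0.87 -0 0.14; 0.3 -0.06 -0.87 -0 0.15; 0.3 -0.08 -0.87 -0 0.14; 0.3 -0.09 -0.88 -0 0.15
```

Call:
{"name": "carry_out", "arguments": {"rows": "0.3 0 0 -0.8 0; 0.3 0 0 -0.8 0; 0.3 0 0 -0.8 0; 0.3 0 0 -0.8 0; 0.3 0 0 -0.8 0; 0.3 0 0 0 0"}}

```text
clock: 6.82
eef_pos: [523.9, 207.2, 171.7]
tcp_rot: [3.141, 0.003, -2.884]
contact_force: [0.4, -0.1, -2.4]
opening: 0.453
```

Call:
{"name": "carry_out", "arguments": {"rows": "0.3 0.11 -0.87 0 0.15; 0.3 0.09 -0.87 0 0.15; 0.3 0.07 -0.87 0 0.15; 0.3 0.05 -0.88 0 0.15; 0.3 0.03 -0.88 0 0.15; 0.3 0.02 -0.88 0 0.15; 0.3 0 -0.88 0 0.14; 0.3 -0.02 -0.88 0 0.15; 0.3 -0.04 -0.87 0 0.14; 0.3 -0.06 -0.87 0 0.15; 0.3 -0.08 -0.87 0 0.14; 0.3 -0.09 -0.88 0 0.15"}}

```text
clock: 8.32
eef_pos: [565.1, -106.7, 168.7]
tcp_rot: [3.141, -0.002, -3.132]
contact_force: [-0.5, 0.6, -2.0]
opening: 0.448
```

```bash
cat > look.py <<'E'
import sys
from ov import *
n=sys.argv[1]
s=r.grab_frame("scene");cv2.imwrite(f"pics/s{n}.png",s)
st=r.sense();print(st["clock"],st["eef_pos"].round(1),st["tcp_rot"].round(3),st["contact_force"].round(1),st["wrist_torque"].round(2),st["opening"].round(3))
k=10
cv2.imwrite(f"pics/zz{n}.png",draw(s,"scene",[],256,190,30,30,k))
if len(sys.argv)>2:
    t=r.grab_frame("top");cv2.imwrite(f"pics/t{n}.png",t)
    cv2.imwrite(f"pics/zz{n}.png",np.hstack([draw(s,"scene",[],256,185,30,45,6),draw(t,"top",[],303,218,30,45,6)]))
E
python3 look.py 2 1
```

```text
Traceback (most recent call last):
  File "look.py", line 5, in <module>
    st=r.sense();print(st["clock"],st["eef_pos"].round(1),st["tcp_rot"].round(3),st["contact_force"].round(1),st["wrist_torque"].round(2),st["opening"].round(3))
                                                                                                                                          ^^^^^^^^^^^^^^^^^^^
AttributeError: 'float' object has no attribute 'round'
```

```bash
sed -i 's/st\["opening"\].round(3)/st["opening"]/' look.py; python3 look.py 2 1
```

```text
8.425 [ 565.5 -107.9  168.9] [-3.141e+00 -2.000e-03 -3.133e+00] [ 0.7  0.2 -2.1] [ 0.05 -0.01 -0.02] 0.4529073868949074
```

View pics/zz2.png

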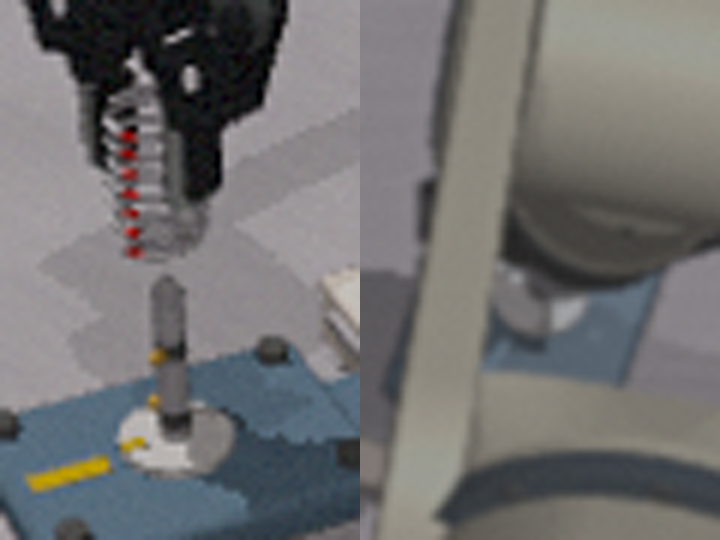

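Run:
```python
from ov import *
s=cv2.imread("pics/s2.png")
c=(565.8,-106.2);zf=169.5-46
L=lambda x,y,z0,z1:np.array([[x,y,z0],[x,y,z1]])
cur=[(circ(*c,zf,19.5),(0,255,0)),(circ(*c,zf+2,12),(255,255,0)),(circ(*c,zf+60,19.5),(0,255,0)),(L(*c,zf,zf+60),(0,255,0))]
cur2=rodc(566,-105.3,-.34)[1:]+[(L(566,-105.3,28,104),(0,0,255))]
a=draw(s,"scene",cur+cur2,256,185,24,36,8);b=draw(s,"scene",[],256,185,24,36,8)
cv2.imwrite("pics/ov3.png",np.hstack([a,b]))
```

```text
(no output)
```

View pics/ov3.png

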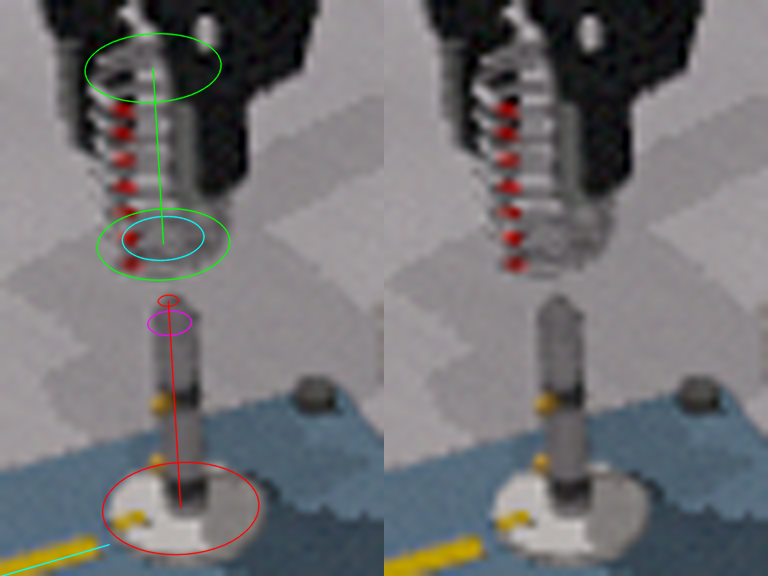

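Call:
{"name": "carry_out", "arguments": {"rows": "0.3 0.02 0.03 0.3 0; 0.3 0 0 0.3 0; 0.3 0 0 0.2 0; 0.3 0 0 0 0; 0.3 0 0 0 0"}}

```text
clock: 9.1
eef_pos: [565.5, -104.9, 146.6]
tcp_rot: [-3.142, 0.0, -3.131]
contact_force: [0.4, -0.6, -2.5]
opening: 0.445
```

```bash
python3 look.py 3
```

```text
9.15 [ 565.6 -105.   146.7] [-3.142  0.    -3.131] [-0.7  0.8 -1.2] [ 0.02 -0.02  0.  ] 0.4493433828757176
```

View pics/zz3.png

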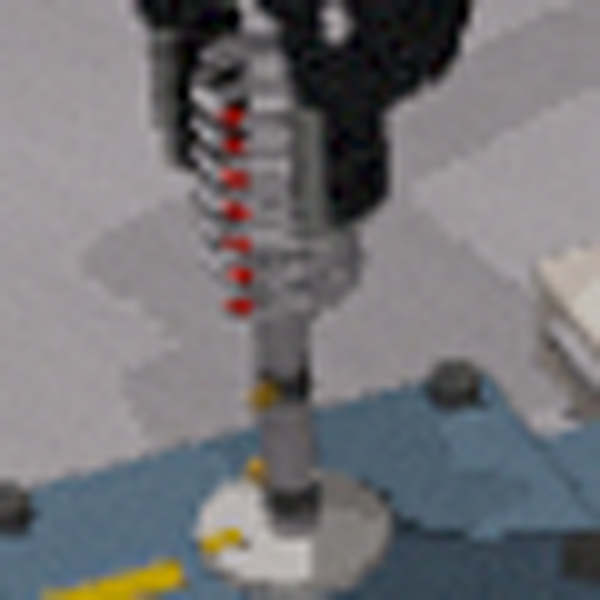

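The spring's lower coil at (280,305) in the zoom has swallowed the rod tip at (282,320) and looks centred on it. There is no contact force, so I'll go on slowly.

Call:
{"name": "carry_out", "arguments": {"rows": "0.3 0 0 0.1 0; 0.3 0 0 0.1 0; 0.3 0 0 0 0"}}

```text
clock: 9.52
eef_pos: [565.2, -105.0, 140.2]
tcp_rot: [3.141, -0.0, -3.131]
contact_force: [-0.1, -0.2, -0.5]
opening: 0.451
```

Call:
{"name": "carry_out", "arguments": {"rows": "0.3 0 0 0.1 0; 0.3 0 0 0 0; 0.3 0 0 0 0"}}

```text
clock: 9.9
eef_pos: [565.4, -105.1, 137.5]
tcp_rot: [-3.142, -0.0, -3.131]
contact_force: [-0.4, 0.0, -1.5]
opening: 0.45
```

Call:
{"name": "carry_out", "arguments": {"rows": "0.3 0 0 0.1 0; 0.3 0 0 0.1 0; 0.3 0 0 0.1 0; 0.3 0 0 0.1 0; 0.3 0 0 0 0; 0.3 0 0 0 0"}}

```text
clock: 10.65
eef_pos: [565.4, -105.1, 125.5]
tcp_rot: [3.142, 0.0, -3.131]
contact_force: [0.6, 0.7, -1.0]
opening: 0.45
```

Call:
{"name": "carry_out", "arguments": {"rows": "0.3 0 0 0.07 0; 0.3 0 0 0 0; 0.3 0 0 0 0"}}

```text
clock: 11.02
eef_pos: [565.4, -105.1, 123.4]
tcp_rot: [-3.142, -0.0, -3.131]
contact_force: [0.1, -0.4, -1.2]
opening: 0.45
```

Call:
{"name": "carry_out", "arguments": {"rows": "0.3 0 0 0.05 0; 0.3 0 0 0 0; 0.3 0 0 0 0"}}

```text
clock: 11.4
eef_pos: [565.4, -105.0, 121.9]
tcp_rot: [3.142, -0.0, -3.131]
contact_force: [1.6, 0.3, -1.7]
opening: 0.449
```

Call:
{"name": "carry_out", "arguments": {"rows": "0.3 0 0 0.05 0; 0.3 0 0 0 0; 0.3 0 0 0 0"}}

```text
clock: 11.78
eef_pos: [565.4, -105.1, 120.4]
tcp_rot: [-3.142, 0.0, -3.131]
contact_force: [0.4, -0.2, -2.2]
opening: 0.45
```

Call:
{"name": "carry_out", "arguments": {"rows": "0.3 0 0 0.05 0; 0.3 0 0 0 0; 0.3 0 0 0 0"}}

```text
clock: 12.15
eef_pos: [565.4, -105.1, 118.9]
tcp_rot: [-3.142, 0.0, -3.131]
contact_force: [1.0, -0.2, -1.7]
opening: 0.45
```

Call:
{"name": "carry_out", "arguments": {"rows": "0.3 0 0 0.03 0; 0.3 0 0 0 0; 0.3 0 0 0 0"}}

```text
clock: 12.52
eef_pos: [565.4, -105.1, 118.0]
tcp_rot: [-3.142, 0.0, -3.131]
contact_force: [0.4, -1.3, -0.5]
opening: 0.454
```

Call:
{"name": "carry_out", "arguments": {"rows": "0.3 0 0 0.04 0; 0.3 0 0 0 0; 0.3 0 0 0 0"}}

```text
clock: 12.9
eef_pos: [565.4, -105.1, 116.7]
tcp_rot: [-3.142, -0.0, -3.131]
contact_force: [0.9, -0.6, -1.0]
opening: 0.452
```

Call:
{"name": "carry_out", "arguments": {"rows": "0.3 0 0 0.04 0; 0.3 0 0 0 0; 0.3 0 0 0 0"}}

```text
clock: 13.28
eef_pos: [565.3, -105.0, 115.5]
tcp_rot: [3.142, -0.0, -3.131]
contact_force: [0.5, -1.4, -1.4]
opening: 0.453
```

Call:
{"name": "carry_out", "arguments": {"rows": "0.3 0 0 0.05 0; 0.3 0 0 0 0; 0.3 0 0 0 0"}}

```text
clock: 13.65
eef_pos: [565.2, -105.0, 114.0]
tcp_rot: [3.141, -0.0, -3.131]
contact_force: [-0.4, 0.1, -2.6]
opening: 0.45
```

```bash
python3 look.py 4
```

```text
13.7 [ 565.3 -105.   114. ] [ 3.141 -0.    -3.131] [-0.3  0.3 -1.5] [-0.02  0.01  0.02] 0.45313242041020824
```

View pics/zz4.png

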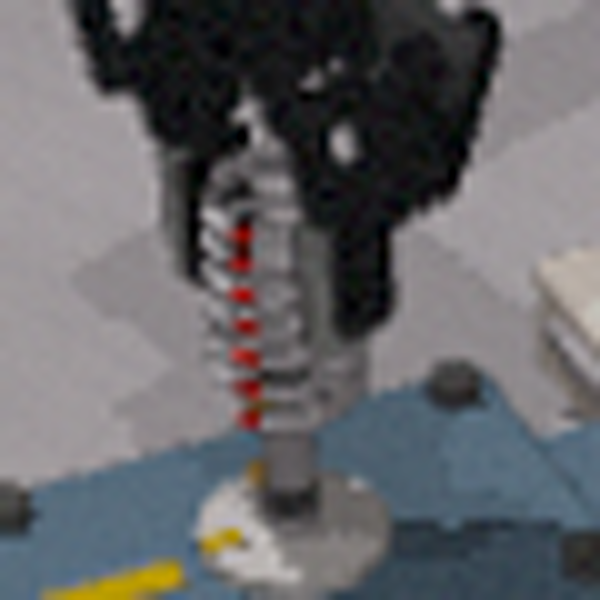

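The upper pin at (258,405) in the zoom now sits inside the spring and there was no snag, because the gap happened to line up with it. I'll descend to between the pins, then turn in segments while watching the lateral force.

Call:
{"name": "carry_out", "arguments": {"rows": "0.3 0 0 0.12 0; 0.3 0 0 0.12 0; 0.3 0 0 0.12 0; 0.3 0 0 0.12 0; 0.3 0 0 0 0; 0.3 0 0 0 0"}}

```text
clock: 14.45
eef_pos: [565.4, -105.0, 99.7]
tcp_rot: [3.142, 0.0, -3.131]
contact_force: [0.9, 0.7, -1.5]
opening: 0.455
```

Call:
{"name": "carry_out", "arguments": {"rows": "0.3 0 0 0 0.7; 0.3 0 0 0 0.8; 0.3 0 0 0 0.8; 0.3 0 0 0 0"}}

```text
clock: 14.95
eef_pos: [565.5, -105.1, 99.9]
tcp_rot: [-3.142, 0.0, 2.832]
contact_force: [1.1, -0.6, -1.4]
opening: 0.45
```

Call:
{"name": "carry_out", "arguments": {"rows": "0.3 0 0 0 0.8; 0.3 0 0 0 0.8; 0.3 0 0 0 0.8; 0.3 0 0 0 0"}}

```text
clock: 15.45
eef_pos: [565.9, -105.4, 100.0]
tcp_rot: [3.141, 0.001, 2.499]
contact_force: [1.9, -1.4, -0.3]
opening: 0.449
```

Call:
{"name": "carry_out", "arguments": {"rows": "0.3 0 0 0 0.8; 0.3 0 0 0 0.8; 0.3 0 0 0 0.8; 0.3 0 0 0 0"}}

```text
clock: 15.95
eef_pos: [565.8, -105.6, 99.9]
tcp_rot: [3.141, 0.001, 2.165]
contact_force: [1.0, -5.0, -0.9]
opening: 0.451
```

Call:
{"name": "carry_out", "arguments": {"rows": "0.3 0 0 0 0.8; 0.3 0 0 0 0.8; 0.3 0 0 0 0.8; 0.3 0 0 0 0"}}

```text
clock: 16.45
eef_pos: [565.7, -105.9, 99.9]
tcp_rot: [3.141, 0.002, 1.831]
contact_force: [1.8, -6.7, -1.3]
opening: 0.447
```

Call:
{"name": "carry_out", "arguments": {"rows": "0.3 -0.03 -0.01 0 0; 0.3 -0.03 0 0 0; 0.3 0 0 0 0"}}

```text
clock: 16.82
eef_pos: [565.3, -106.6, 99.6]
tcp_rot: [-3.141, -0.001, 1.827]
contact_force: [0.4, -1.2, -1.0]
opening: 0.453
```

Call:
{"name": "carry_out", "arguments": {"rows": "0.3 -0.02 0 0.1 0; 0.3 0 0 0.1 0; 0.3 0 0 0.1 0; 0.3 0 0 0.07 0; 0.3 0 0 0 0; 0.3 0 0 0 0"}}

```text
clock: 17.58
eef_pos: [565.7, -107.5, 88.6]
tcp_rot: [3.142, 0.0, 1.826]
contact_force: [0.5, -0.5, -1.1]
opening: 0.45
```

```bash
python3 look.py 5 1
```

```text
17.625 [ 565.8 -107.5   88.7] [3.141 0.    1.826] [-0.4  0.2 -1.5] [-0.04 -0.03 -0.02] 0.45350939659708805
```

View pics/zz5.png

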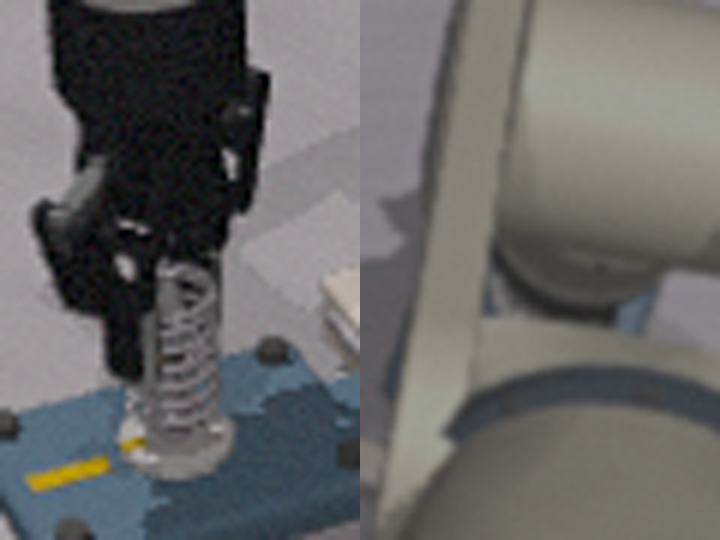

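The spring at (185,370) in the zoom is below the upper pin and just above the seat. Next I'll press gently on the lower pin.

Call:
{"name": "carry_out", "arguments": {"rows": "0.3 0 0 0.05 0; 0.3 0 0 0.05 0; 0.3 0 0 0 0; 0.3 0 0 0 0"}}

```text
clock: 18.18
eef_pos: [565.9, -107.5, 85.8]
tcp_rot: [3.141, 0.0, 1.826]
contact_force: [-0.4, 1.0, 3.3]
opening: 0.451
```

Call:
{"name": "carry_out", "arguments": {"rows": "0.3 0 0 0.05 0; 0.3 0 0 0 0; 0.3 0 0 0 0"}}

```text
clock: 18.55
eef_pos: [565.9, -107.5, 84.3]
tcp_rot: [3.141, 0.0, 1.826]
contact_force: [-1.4, 0.1, 6.1]
opening: 0.454
```

Call:
{"name": "carry_out", "arguments": {"rows": "0.3 0 0 0 0.5; 0.3 0 0 0 0.5; 0.3 0 0 0 0"}}

```text
clock: 18.92
eef_pos: [566.5, -107.7, 84.5]
tcp_rot: [3.14, 0.001, 1.685]
contact_force: [0.8, -0.5, 4.7]
opening: 0.45
```

Call:
{"name": "carry_out", "arguments": {"rows": "0.3 0 0 0 0.5; 0.3 0 0 0 0.5; 0.3 0 0 0 0"}}

```text
clock: 19.3
eef_pos: [566.3, -107.9, 84.5]
tcp_rot: [3.14, 0.001, 1.546]
contact_force: [0.0, -2.2, 4.2]
opening: 0.446
```

Call:
{"name": "carry_out", "arguments": {"rows": "0.3 -0.02 0 0 0.5; 0.3 0 0 0 0.5; 0.3 0 0 0 0"}}

```text
clock: 19.68
eef_pos: [566.0, -108.3, 84.3]
tcp_rot: [3.141, 0.0, 1.407]
contact_force: [0.7, -0.9, 5.0]
opening: 0.449
```

Call:
{"name": "carry_out", "arguments": {"rows": "0.3 0 0 0 0.5; 0.3 0 0 0 0.5; 0.3 0 0 0 0"}}

```text
clock: 20.05
eef_pos: [565.2, -107.9, 83.5]
tcp_rot: [-3.14, 0.0, 1.269]
contact_force: [-0.4, -0.5, -1.8]
opening: 0.452
```

The force dropped from 5.0 N to −1.8 N, so the gap has snapped over the lower pin. I'll move a little further into the gap and descend.

Call:
{"name": "carry_out", "arguments": {"rows": "0.3 0 0 0 0.3; 0.3 0 0 0.05 0; 0.3 0 0 0.05 0; 0.3 0 0 0 0; 0.3 0 0 0 0"}}

```text
clock: 20.68
eef_pos: [565.6, -108.0, 81.0]
tcp_rot: [-3.141, 0.0, 1.226]
contact_force: [-0.8, 0.0, -2.3]
opening: 0.448
```

Call:
{"name": "carry_out", "arguments": {"rows": "0.3 0 0 0.05 0; 0.3 0 0 0.05 0; 0.3 0 0 0 0; 0.3 0 0 0 0"}}

```text
clock: 21.18
eef_pos: [565.6, -108.0, 78.0]
tcp_rot: [-3.141, 0.0, 1.225]
contact_force: [-1.4, -0.2, -2.4]
opening: 0.449
```

Call:
{"name": "carry_out", "arguments": {"rows": "0.3 0 0 0.05 0; 0.3 0 0 0 0; 0.3 0 0 0 0"}}

```text
clock: 21.55
eef_pos: [565.6, -108.1, 76.5]
tcp_rot: [-3.142, 0.0, 1.225]
contact_force: [-0.8, -0.0, -2.5]
opening: 0.456
```

Call:
{"name": "carry_out", "arguments": {"rows": "0.3 0 0 0.04 0; 0.3 0 0 0 0; 0.3 0 0 0 0"}}

```text
clock: 21.92
eef_pos: [565.7, -108.1, 75.4]
tcp_rot: [-3.142, 0.0, 1.225]
contact_force: [-0.9, -0.3, 0.4]
opening: 0.45
```

Call:
{"name": "carry_out", "arguments": {"rows": "0.3 0 0 0.04 0; 0.3 0 0 0 0; 0.3 0 0 0 0"}}

```text
clock: 22.3
eef_pos: [565.7, -108.1, 74.3]
tcp_rot: [-3.142, -0.0, 1.225]
contact_force: [-3.6, -0.7, 3.3]
opening: 0.446
```

Call:
{"name": "carry_out", "arguments": {"rows": "0.3 0 -0.02 -0.02 0.4; 0.3 0 0 0 0.6; 0.3 0 0 0 0.6; 0.3 0 0 0 0"}}

```text
clock: 22.8
eef_pos: [565.2, -108.0, 74.8]
tcp_rot: [3.141, 0.0, 1.003]
contact_force: [-2.5, -0.9, 2.0]
opening: 0.451
```

Call:
{"name": "carry_out", "arguments": {"rows": "0.3 0 0 0 0.7; 0.3 0 0 0 0.7; 0.3 0 0 0 0"}}

```text
clock: 23.18
eef_pos: [565.0, -107.9, 74.8]
tcp_rot: [-3.141, 0.0, 0.809]
contact_force: [-1.6, -0.4, 2.3]
opening: 0.445
```

Call:
{"name": "carry_out", "arguments": {"rows": "0.3 0 -0.02 0 0.7; 0.3 0 0 0 0.7; 0.3 0 0 0 0"}}

```text
clock: 23.55
eef_pos: [564.6, -107.5, 74.8]
tcp_rot: [3.142, 0.0, 0.615]
contact_force: [-2.9, -1.7, 3.1]
opening: 0.452
```

Call:
{"name": "carry_out", "arguments": {"rows": "0.3 0 0 0 0.7; 0.3 0 0 0 0.7; 0.3 0 0 0 0.7; 0.3 0 0 0 0"}}

```text
clock: 24.05
eef_pos: [564.4, -107.4, 74.7]
tcp_rot: [-3.141, 0.001, 0.322]
contact_force: [-3.1, -1.4, 1.5]
opening: 0.454
```

```bash
python3 look.py 6
```

```text
24.1 [ 564.3 -107.4   74.6] [-3.141e+00  1.000e-03  3.230e-01] [-4.6 -1.   1.9] [-0.25  0.64  0.04] 0.4537479951724234
```

View pics/zz6.png

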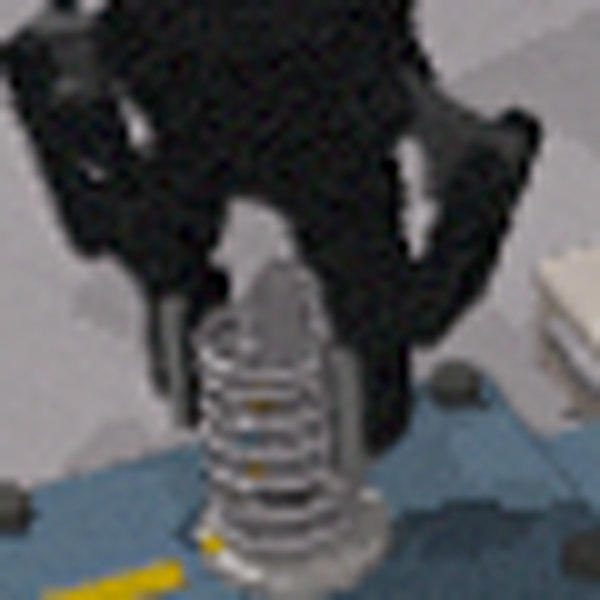

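The spring sits on the seat at (275,540) in the zoom with both pins inside it, and the stripe faces away from the camera. I'll relieve the lateral load, release and retreat.

Call:
{"name": "carry_out", "arguments": {"rows": "0.3 -0.03 0 0 0; 0.3 0 0 0 0; 0.3 0 0 0 0"}}

```text
clock: 24.48
eef_pos: [564.0, -107.6, 74.8]
tcp_rot: [-3.142, -0.0, 0.319]
contact_force: [-1.5, 0.8, 2.1]
opening: 0.455
```

Call:
{"name": "carry_out", "arguments": {"rows": "0.6 0 0 0 0; 0.8 0 0 0 0; 0.8 0 0 0 0; 0.8 0 0 0 0; 0.8 0 0 0 0; 0.8 0 0 0 0"}}

```text
clock: 25.22
eef_pos: [563.8, -107.7, 74.8]
tcp_rot: [3.142, -0.0, 0.318]
contact_force: [1.0, 0.3, 0.1]
opening: 0.8
```

Call:
{"name": "carry_out", "arguments": {"rows": "0.8 0 0 -0.2 0; 0.8 0 0 -0.5 0; 0.8 0 0 -0.8 0; 0.8 0 0 -0.9 0; 0.8 0 0 -0.9 0; 0.8 0 0 -0.9 0; 0.8 0 0 -0.8 0; 0.8 0 0 0 0"}}

```text
clock: 26.22
eef_pos: [565.1, -108.0, 227.7]
tcp_rot: [3.139, -0.004, 0.318]
contact_force: [0.0, -0.4, 0.3]
opening: 0.801
```

```bash
python3 plan.py 300 -450 230 0.318 0.8
```

```text
start [ 565.1 -108.   227.7] [ 3.139 -0.004  0.318] end [ 300.  -450.1  230.1] 0.318
0.8 -0.85 0.58 -0.01 -0; 0.8 -0.85 0.58 -0.01 -0; 0.8 -0.85 0.58 -0 -0; 0.8 -0.86 0.58 -0.01 -0; 0.8 -0.85 0.57 -0 -0; 0.8 -0.86 0.58 -0.01 -0; 0.8 -0.85 0.57 -0 -0; 0.8 -0.86 0.58 -0.01 -0; 0.8 -0.85 0.57 -0 -0; 0.8 -0.86 0.58 -0.01 -0; 0.8 -0.85 0.57 -0 -0; 0.8 -0.86 0.58 -0.01 -0

0.8 -0.85 0.57 -0 -0; 0.8 -0.86 0.58 -0.01 -0
```

Call:
{"name": "carry_out", "arguments": {"rows": "0.8 -0.85 0.58 0 0; 0.8 -0.85 0.58 0 0; 0.8 -0.85 0.58 0 0; 0.8 -0.85 0.58 0 0; 0.8 -0.85 0.58 0 0; 0.8 -0.85 0.58 0 0; 0.8 -0.85 0.58 0 0; 0.8 -0.85 0.58 0 0; 0.8 -0.85 0.58 0 0; 0.8 -0.85 0.58 0 0; 0.8 -0.85 0.58 0 0; 0.8 -0.85 0.58 0 0"}}

```text
clock: 27.72
eef_pos: [337.4, -402.1, 224.3]
tcp_rot: [-3.141, 0.0, 0.318]
contact_force: [-0.4, 0.1, -0.9]
opening: 0.799
```

Run:
```python
from ov import *
s=r.grab_frame("scene");t=r.grab_frame("top");cv2.imwrite("pics/s7.png",s);cv2.imwrite("pics/t7.png",t)
cv2.imwrite("pics/zz7.png",np.hstack([draw(s,"scene",[],256,198,20,28,10),draw(t,"top",[],303,218,20,28,10)]))
```

```text
(no output)
```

View pics/zz7.png

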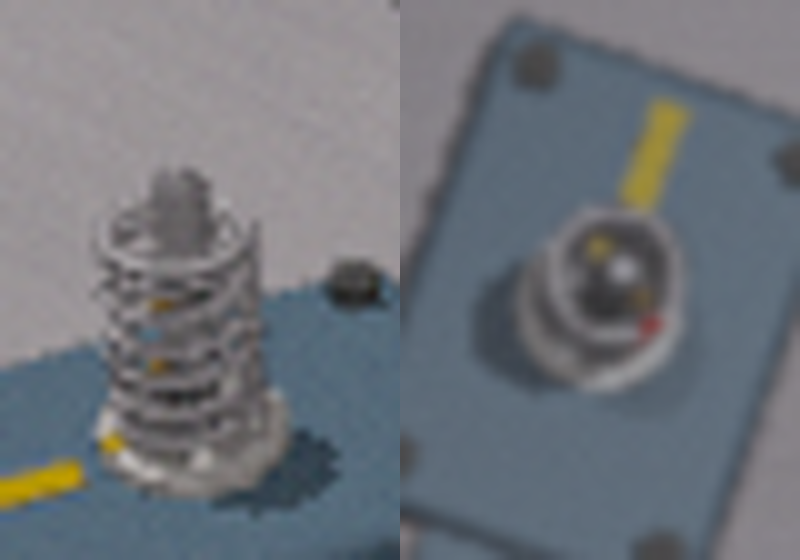

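View pics/t7.png

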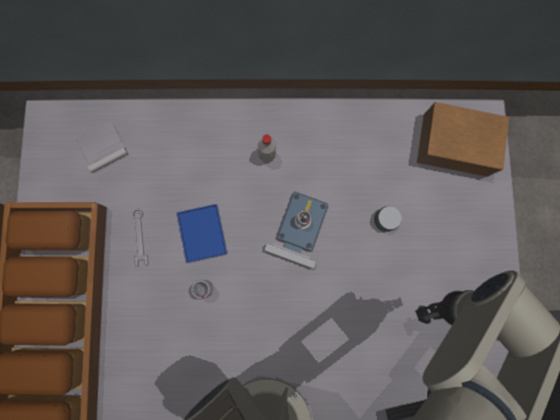

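View pics/s7.png

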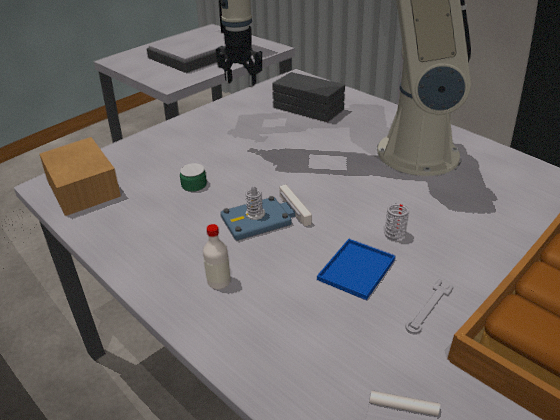

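Run:
```python
from ov import *
s=cv2.imread("pics/s7.png");t=cv2.imread("pics/t7.png")
c=(565.5,-105.0);k=[(circ(*c,88,19.5),(0,255,0)),(circ(*c,28,19.5),(0,255,0)),(circ(*c,28,24),(0,0,255)),(circ(*c,104,3),(255,0,255))]
cv2.imwrite("pics/ov7.png",np.hstack([draw(s,"scene",k,256,198,20,28,10),draw(t,"top",k,303,218,20,28,10)]))
for a,b in(("0","7"),):
  for n in("scene","top"):
    x=cv2.absdiff(cv2.imread(f"pics/{n}0.png"),cv2.imread(f"pics/{n[0]}7.png")).max(2)
    for nm,P in(("oil",(216,260) if n=="scene" else (267,150)),("tin",(193,178) if n=="scene" else (389,218)),("wrench",(430,305) if n=="scene" else (140,237))):
        u,v=P;print(n,nm,np.percentile(x[v-25:v+25,u-15:u+15],99))
```

```text
scene oil 8.0
scene tin 15.0
scene wrench 7.0
top oil 7.0
top tin 7.0
top wrench 6.009999999999991
```

View pics/ov7.png

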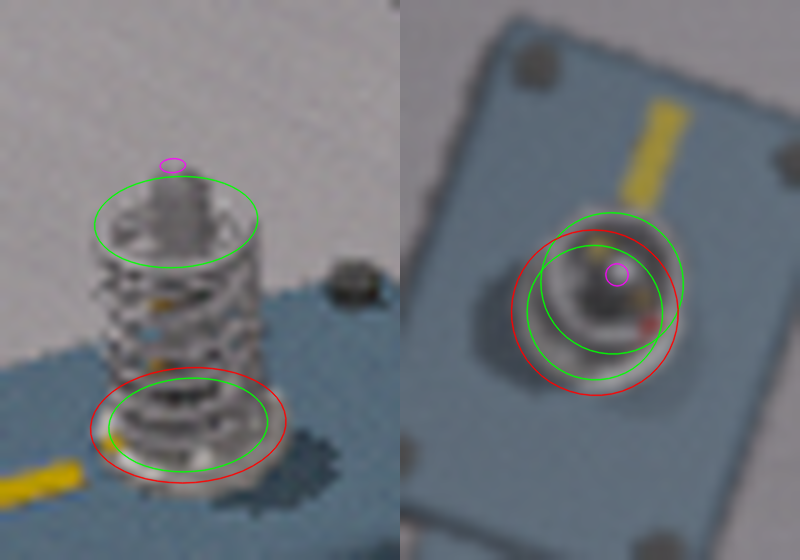

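The overlay of a fully home spring (foot at 28, top at 88) matches to within about 1 px, the same offset the rod shows. The top-view stripe at (650,325) in the zoom is about 128° from the mark. The bottle, tin and wrench look the same as before. I'll hand it in.

```bash
python3 -c "
from rig import r
print(r.sign_off())"
```

```text
the job is handed in; nothing more can be done
None
```

The spring from the blue tray is threaded over the rod, sitting home on the seat and turned to lock. I handed the job in at about 28 s of the 64 s.

- **Upper pin:** the spring passed it without snagging, because the gap was already lined up with the pin.
- **Lower pin:** the spring caught here, reading about 6 N on the tool at most. I twisted it in small steps until it snapped through and the force dropped to zero.
- **Sideways force:** the rod pushed sideways with up to about 7 N while I turned the spring between the pins. I corrected the arm's position to relieve it.
- **Seat:** contact came about 12 mm below where the lower pin first touched, which matches the drawing. I kept it to about 5 N.

**Last checks:**
- In the final pictures an outline of a fully home spring fits to about 1 px, roughly 2–3 mm. Both cameras showed small calibration offsets of that size.
- The red stripe is about 2.2 rad (128°) from the yellow mark, on the clockwise side.
- The bottle, tin and wrench look unchanged from the first pictures, and the gripper is open and well clear.
- No check failed.

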